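Strip the hobbing mandrel

TASK

Strip the work mandrel from the top down, one piece at a time, each to its own place: stand the clamp cap in the round dish, put the spacer ring over the slim peg, lay the finished gear flat in the square tray and put the base collar over the thick peg, both rings right down on the wooden feet. Set every piece down rather than letting it fall, and do not knock the oil can or shift the caliper.

Things in the scene. Friction and masses are not known exactly. Their poses are not given: they have to be found in the camera images.
- cap_mid (a point): The clamp cap, topmost on the mandrel: plain solid steel cylinder, 34 mm diameter, 30 mm tall, knurled round its side, chamfered top edge, about 0.2 kg. The point is its centre (half-way up, 15 mm above its underside). z is its axis, up. It rests on the spacer ring.
- ring_mid (a point): The spacer ring, second from the top: smooth steel ring, 48 mm outer diameter, 26 mm bore, 16 mm tall, about 0.16 kg. The point is its centre (8 mm above its underside). z is its axis, up. It rests on the gear.
- gear_mid (a point): The gear, third from the top: steel spur gear with 27 teeth, 58 mm over the teeth, 26 mm bore, 18 mm tall, about 0.25 kg. The point is its centre (9 mm above its underside). z is its axis, up. It rests on the base collar.
- collar_mid (a point): The base collar, lowest: smooth steel ring, 68 mm outside, 38 mm bore, 22 mm tall, about 0.43 kg. Point: its centre (11 mm above its underside); z up. It lies on the fixed mandrel's round foot (110 mm wide, 14 mm thick). The mandrel's upright pin, on the same axis, is 34 mm thick for 18 mm above the foot, then 22 mm thick up to 52 mm above the foot; the four pieces lift straight up off it with 2 mm play.
- dish: Round aluminium parts dish for the clamp cap, fixed: 102 mm outside, 96 mm inside diameter, rim 16 mm high, floor 3 mm thick. Origin at the centre of its underside, on the bench; z up.
- slim_peg: Peg for the spacer ring, fixed: round dark wooden foot, 104 mm diameter, 18 mm thick, with an upright steel peg in the middle, 10 mm thick, its rounded tip 42 mm above the foot (60 mm above the bench). Origin at the centre of its underside, on the bench; z up.
- tray: Square dark steel tray for the finished gear, fixed: 140 x 140 mm outside, 134 mm inside, rim 20 mm high, floor 3 mm thick. Origin at the centre of its underside, on the bench; x and y along its sides, z up.
- thick_peg: Peg for the base collar, fixed: square dark wooden foot, 110 x 110 mm, 20 mm thick, with an upright steel peg in the middle, 20 mm thick, its chamfered tip 52 mm above the foot (72 mm above the bench). Origin at the centre of its underside, on the bench; x and y along its sides, z up.
- oil_can: Bystander: green oil can standing loose at the far right (robot's right, -y), 72 mm wide body, 96 mm high, with a thin brass spout that leans out to 50 mm from its axis along its y and up to 168 mm; about 0.35 kg. Origin at the centre of its underside. Not to be knocked.
- caliper: Bystander: steel vernier caliper lying loose at the far left (+y), beam 220 mm long along its x, jaws 58 mm to one side, 9 mm high; about 0.16 kg. Origin on the bench near the middle of the beam. Not to be disturbed.

How it is judged (in metres and radians):
On the way, in this order (a step that is already met when the one before it is completed fails the run):
1. the clamp cap stands in the round dish, let go (horizontal distance between cap_mid and dish below 0.034 m and z of cap_mid in the frame of dish between 0.013 and 0.023 m and angle between cap_mid's own z axis and vertical below 0.12 rad and contact force between cap and the fingers below 0.05 N), for 0.2 s.
2. the spacer ring lies over the slim peg, down on its foot, let go (horizontal distance between ring_mid and slim_peg below 0.011 m and z of ring_mid in the frame of slim_peg between 0.021 and 0.031 m and angle between ring_mid's own z axis and vertical below 0.12 rad and contact force between ring and the fingers below 0.05 N), for 0.2 s.
3. the gear lies flat in the square tray, let go (x of gear_mid in the frame of tray between -0.041 and 0.041 m and y of gear_mid in the frame of tray between -0.041 and 0.041 m and z of gear_mid in the frame of tray between 0.007 and 0.017 m and angle between gear_mid's own z axis and vertical below 0.12 rad and contact force between gear and the fingers below 0.05 N), for 0.2 s.
4. the base collar lies over the thick peg, down on its foot, let go (horizontal distance between collar_mid and thick_peg below 0.012 m and z of collar_mid in the frame of thick_peg between 0.026 and 0.036 m and angle between collar_mid's own z axis and vertical below 0.12 rad and contact force between collar and the fingers below 0.05 N), for 0.2 s.
At the end, for the whole second after the job is handed in: Cap upright on the floor of the dish and gear flat on the floor of the tray (anywhere inside), ring over the slim peg and collar over the thick peg, each lying on the wooden foot; heights within 5 mm, tilts under 0.12 rad, all released and at rest (all of step 1 and all of step 2 and all of step 3 and all of step 4 and linear speed of each of cap, ring, gear, collar below 0.01 m/s); the robot touches nothing.
It fails at once if a piece was dropped (it fell freely by more than about 25 mm) ((linear speed of cap above 0.7 m/s and contact force between cap and anything else below 0.05 N) or (linear speed of ring above 0.7 m/s and contact force between ring and anything else below 0.05 N) or (linear speed of gear above 0.7 m/s and contact force between gear and anything else below 0.05 N) or (linear speed of collar above 0.7 m/s and contact force between collar and anything else below 0.05 N)).
It fails at once if the oil can was knocked (angle between oil_can's own z axis and vertical above 0.3 rad or distance of oil_can from where it was at the start of the episode above 0.03 m).
It fails at once if the caliper was shifted (distance of caliper from where it was at the start of the episode above 0.03 m).
It also fails if it takes over 120 s, if anything falls off the work surface, if the arm or the gripper's body presses on something with over 40 N, if the wrist force passes 120 N, or if a joint passes its speed limit or range.

ROBOT

A 6-joint arm with a two-finger parallel gripper is mounted at the origin on the work surface. World frame = base frame: x ahead of the robot, y to its left, z up, the work surface at z = 0. Lengths are in m, angles in degrees, forces in N, time in s.
With the tool pointing down it reaches from about 0.4 to 0.825 m from the base axis. Payload 7 kg.
Tool frame: the origin (TCP) lies on the mounting face of the last link; the fingertips stand 178 mm ahead of it and the grasp point (between the pads) lies 159 mm ahead of it; z points along the fingers, y is the direction in which the jaws open and shut (so a half turn about z gives the same grasp; the last joint's range is limited). The gripper opens to 88 mm and grips with 3 to 60 N. Pads are 19 mm wide; open, the fingers measure 130 mm over their backs; the gripper's body (78 mm by 193 mm) begins 47 mm behind the grasp point.
Start: joints at [93.455, 20.546, 0.682, 0, -70.136, -16.507], TCP at [0.152, 0.658, 0.405] pointing down, gripper open.
Joint ranges: [-176.03, 176.03], [-82.01, 121.73], [-58.28, 71.71], [-173.87, 95.51], [-174.79, -0.11], [-173.66, 173.66]. Speed limits (degrees/s): [136.94, 136.94, 172.46, 180, 180, 180].

INTERFACE

Orientations are given as [roll, pitch, yaw] about the fixed x, y, z axes, in that order (R = Rz(yaw) Ry(pitch) Rx(roll)).
In Python, from plant import r gives the robot as it stands. The module is installed in compiled form; this text tells all that it offers.
- The arm moves only by the tool carry_out, never from a script. Its argument "plan" is a list of rows, each a list of 3 entries, a list of its own where there are three numbers: the shift along the tool's x, y, z in m, then the turn, a rotation vector about the tool's x, y, z in degrees, then the closure in counts, from 0 (fully open) to 255 (shut). In form: [[[x, y, z], [ax, ay, az], hand], ...]. A call has 1 to 12 rows; each row shifts and turns the commanded pose from where the row before left it, along the tool's axes as they then stand; what a row does not reach is not made up. A row lasts 1/12 s, in which the tool goes at most 41.7 mm and 7.16 degrees, less where a joint would pass 70% of its speed; a pose out of reach is approached as far as the arm can. A call is refused whole if a number of a shift passes 0.0417 or a number of a turn 7.16, either way. A call with a gripper value outside its range is refused whole. The fingers move at their own pace and stop on an object; "grip_force" is the grip in N (left out, the last holds). Time passes only in rows, so rows that do not move let the fingers close. It gives the time, the measured TCP pose, the force and the opening at its end, in the units of the state.
- r.get_state(): the state, without advancing time (a new reading comes with each control period).
- r.capture(name): name is "side" or "top" or "wrist"; returns the picture (400x640x3 uint8, red, green, blue); there is no depth.
- r.get_calibration(name): a dict with "K" (3x3 intrinsics, pixels), "rvec" (rotation vector, rad) and "tvec" (3), from world to camera coordinates, as OpenCV has them. Camera axes: x right, y down, z forward; pixel columns grow to the right and rows downward; lengths in m; the calibration is good to about 2 mm. A picture is of the moment at which its call begins: read the wrist's pose just before it. get_calibration takes no time and is no camera call; for the wrist camera it gives the pose at the moment of the call.
- r.close_job(): hands the job in, once; it reports no verdict.
The state is a dict: "time_s": time; "joints": joint angles; "qd": joint speeds; "joint_torque": joint torques, N m; "tcp_pos": TCP position; "eef_rot": TCP orientation; "contact_force": force on the tool from outside, world axes, zero at the start; "moment": the same for the moment, N m; "gripper_width": finger opening in m.
Only numpy, scipy, OpenCV 4.12 (cv2) and the standard library are available. Lean on these libraries where they do the work, as an engineer would, in place of code of your own. Each camera call takes 0.05 s, during which the arm holds its last target. There are 200 camera calls.

## Working session

There is one attempt and no reset: what is moved stays moved. The work goes in short steps, Python scripts to look and compute and a tool call to move; the robot and the scene stay as the last step left them, time stands still between calls to the robot, and variables do not carry over. Pictures are saved under pics/ and viewed, about 12 in all and at most 16, crops included, and the job is handed in when it is done.

Besides the shell and the picture viewer there is one more tool, called after "Emit:" as a command line: name --argument value ..., lists and objects as JSON in quotes. carry_out: Moves the arm, as the interface text tells. Its arguments: {"type":"object","properties":{"plan":{"type":"array","items":{"type":"array"}},"grip_force":{"type":"number"}},"required":["plan"]}

```bash
mkdir -p pics
python3 - <<'E'
from plant import r
import cv2,numpy as np
print(r.get_state())
for n in("side","top","wrist"):
    c=r.get_calibration(n);R=cv2.Rodrigues(np.array(c["rvec"],float))[0]
    print(n,np.round(c["K"],1).tolist(),np.round(-R.T@np.array(c["tvec"]).ravel(),3),np.round(R,3).tolist())
    cv2.imwrite(f"pics/{n}0.png",r.capture(n)[:,:,::-1])
E
```

```text
{'time_s': 0.0, 'joints': array([ 9.34548329e+01,  2.05909340e+01,  6.32403376e-01, -2.12725187e-02,
       -7.01372145e+01, -1.65052237e+01]), 'qd': array([-0.02347747, -0.10357618, -0.05396178, -0.06454095, -0.02512773,
       -0.05238741]), 'joint_torque': array([ 5.16867863e-05, -5.82704008e+01,  2.93071014e+01,  6.99741930e+00,
        7.19486197e-03, -1.48699041e-04]), 'tcp_pos': array([0.15239383, 0.65735473, 0.40371407]), 'eef_rot': array([ 1.79902518e+02, -8.03082981e-03, -1.30576285e+01]), 'contact_force': array([ 0.4778962 , -0.36033383, -0.47418225]), 'moment': array([0.01663448, 0.03723709, 0.01251738]), 'gripper_width': 0.08768699636713807}
side [[425.6, 0.0, 305.5], [0.0, 425.6, 199.1], [0.0, 0.0, 1.0]] [0.263 0.707 0.827] [[-0.931, -0.364, -0.02], [-0.246, 0.667, -0.703], [0.27, -0.649, -0.711]]
top [[472.9, 0.0, 324.3], [0.0, 472.9, 197.4], [0.0, 0.0, 1.0]] [ 0.325 -0.019  1.213] [[0.018, -1.0, -0.021], [-0.982, -0.014, -0.187], [0.187, 0.024, -0.982]]
wrist [[308.8, 0.0, 324.2], [0.0, 308.8, 198.0], [0.0, 0.0, 1.0]] [0.222 0.642 0.384] [[-0.226, -0.974, 0.002], [-0.939, 0.219, 0.265], [-0.259, 0.058, -0.964]]
```

View pics/top0.png

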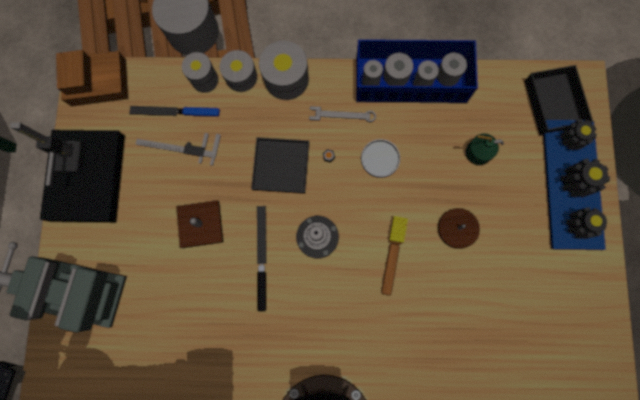

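View pics/side0.png

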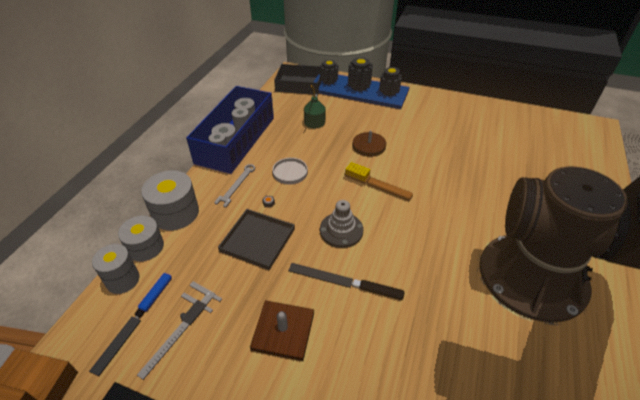

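```bash
cat > h.py <<'E'
from plant import r
import cv2,numpy as np
def cal(n):
    c=r.get_calibration(n);return np.array(c["K"],float),cv2.Rodrigues(np.array(c["rvec"],float))[0],np.array(c["tvec"],float).ravel()
def ray(C,uv,z):
    K,R,t=C;o=-R.T@t;d=R.T@np.linalg.solve(K,[uv[0],uv[1],1.]);return (o+d*(z-o[2])/d[2])
def proj(C,p):
    K,R,t=C;q=K@(R@np.asarray(p,float)+t);return q[:2]/q[2]
E
python3 - <<'E'
from h import *
for cam,seeds in {"top":dict(dish=(380,158,.016),slim=(470,235,.018),tray=(281,165,.02),thick=(210,235,.02),mand=(304,240,.014),can=(485,150,.096)),"side":dict(dish=(290,170,.016),slim=(360,148,.018),tray=(258,238,.02),thick=(270,340,.02),mand=(330,235,.014))}.items():
    im=cv2.imread(f"pics/{cam}0.png");C=cal(cam)
    h=cv2.cvtColor(im,cv2.COLOR_BGR2HSV).astype(int);lab=cv2.cvtColor(im,cv2.COLOR_BGR2LAB).astype(int)
    wood=(h[...,1]>85)&(h[...,2]>95)
    m=cv2.morphologyEx((~wood).astype(np.uint8),cv2.MORPH_OPEN,np.ones((3,3)))
    n,l,st,ce=cv2.connectedComponentsWithStats(m)
    for k,(u,v,z) in seeds.items():
        i=l[v,u]
        if i==0: print(cam,k,"bg",h[v,u]);continue
        c=max(cv2.findContours((l==i).astype(np.uint8),0,1)[0],key=cv2.contourArea)
        hull=cv2.convexHull(c)[:,0,:]
        w=np.array([ray(C,p,z)[:2] for p in hull],np.float32)
        (cx,cy),(a,b),ang=cv2.minAreaRect(w);(ex,ey),rad=cv2.minEnclosingCircle(w)
        print(cam,k,st[i],"rect",np.round([cx,cy,a,b,ang],3),"circ",np.round([ex,ey,rad],3))
    cv2.imwrite(f"pics/m_{cam}.png",m*255)
im=cv2.imread("pics/top0.png")
a=cv2.resize(im[180:290,270:380],None,fx=3.6,fy=4,interpolation=2);b=cv2.resize(im[190:260,160:240],(396,440),interpolation=2)
cv2.imwrite("pics/z.png",np.hstack([a,b]))
E
```

```text
top dish [ 361  139   40   39 1230] rect [ 0.66  -0.134  0.103  0.102  0.637] circ [ 0.661 -0.133  0.053]
top slim [ 437  208   43   41 1383] rect [ 0.479 -0.328  0.102  0.106  0.823] circ [ 0.478 -0.328  0.054]
top tray [ 251  137   59   57 2930] rect [ 0.637  0.127  0.143  0.145 87.029] circ [0.638 0.127 0.098]
top thick [ 176  200   48   48 1923] rect [0.479 0.329 0.113 0.114 9.082] circ [0.48  0.329 0.077]
top mand [ 296  215   43   44 1464] rect [4.5200e-01 2.8000e-02 1.0700e-01 1.1000e-01 4.5795e+01] circ [0.452 0.027 0.055]
top can [463 133  40  33 902] rect [ 0.667 -0.374  0.073  0.097 43.017] circ [ 0.665 -0.377  0.05 ]
side dish [273 158  34  26 732] rect [ 0.657 -0.127  0.096  0.109 21.329] circ [ 0.658 -0.127  0.056]
side slim [353 132  32  25 620] rect [ 0.477 -0.321  0.094  0.119 14.005] circ [ 0.473 -0.321  0.06 ]
side tray [ 219  210   75   60 2760] rect [ 0.634  0.135  0.149  0.145 86.858] circ [0.633 0.135 0.1  ]
side thick [ 250  302   64   59 2717] rect [0.476 0.336 0.109 0.114 9.002] circ [0.477 0.336 0.076]
side mand [ 320  200   43   48 1397] rect [4.4600e-01 1.5000e-02 1.5300e-01 1.0900e-01 7.9799e+01] circ [0.458 0.011 0.081]
```

View pics/z.png

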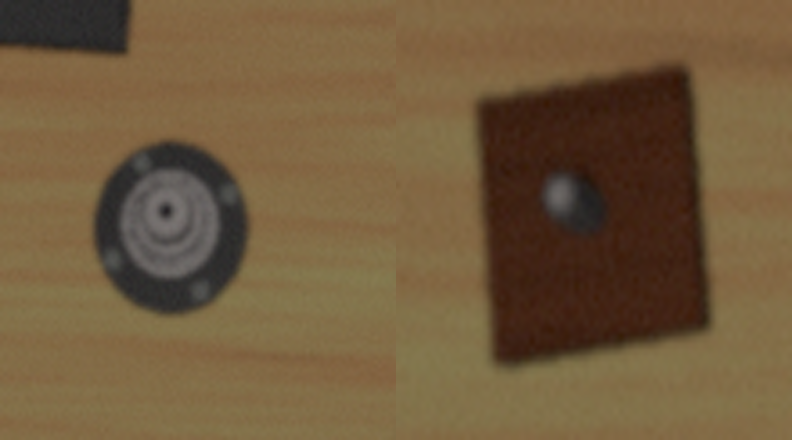

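Emit:
carry_out --plan '[[[0,0,0],[0,0,-5],0],[[0,0,0],[0,0,-5],0],[[0.0184,0.034,0.003],[0,0,0],0],[[0.0184,0.034,0.003],[0,0,0],0],[[0.0184,0.034,0.003],[0,0,0],0],[[0.0184,0.034,0.003],[0,0,0],0],[[0.0184,0.034,0.003],[0,0,0],0],[[0.0184,0.034,0.003],[0,0,0],0],[[0.0184,0.034,0.003],[0,0,0],0],[[0.0184,0.034,0.003],[0,0,0],0],[[0.0184,0.034,0.003],[0,0,0],0],[[0.0184,0.034,0.003],[0,0,0],0]]'

```text
time_s: 1.15
tcp_pos: [0.3183, 0.3062, 0.3745]
eef_rot: [-180.0, -0.0, -3.0]
contact_force: [1.5, 0.6, 0.2]
gripper_width: 0.0877
```

Emit:
carry_out --plan '[[[0.0184,0.034,0.003],[0,0,0],0],[[0.0184,0.034,0.003],[0,0,0],0],[[0.0184,0.034,0.003],[0,0,0],0],[[0.0184,0.034,0.003],[0,0,0],0],[[0.0184,0.034,0.003],[0,0,0],0],[[0.0184,0.034,0.003],[0,0,0],0],[[0.0184,0.034,0.003],[0,0,0],0],[[0.0184,0.034,0.003],[0,0,0],0],[[0,0,0],[0,0,0],0],[[0,0,0],[0,0,0],0]]'

```text
time_s: 1.98
tcp_pos: [0.4509, 0.0266, 0.3501]
eef_rot: [180.0, 0.1, -3.3]
contact_force: [-0.7, 1.3, -0.4]
gripper_width: 0.0879
```

Run:
```python
from h import *
s=r.get_state();C=cal("wrist");im=r.capture("wrist")[:,:,::-1].copy();cv2.imwrite("pics/w1.png",im)
print(s["tcp_pos"],s["eef_rot"])
for z in(.014,.1):print(z,proj(C,[.452,.027,z]))
```

```text
[0.45089827 0.02660362 0.35011849] [ 1.79962762e+02  6.70169438e-02 -3.34606409e+00]
0.014 [324.35088744 182.61400963]
0.1 [324.48759298 206.73455686]
```

View pics/w1.png

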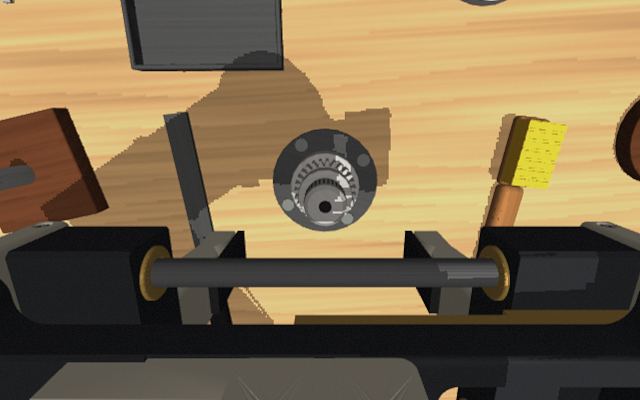

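Emit:
carry_out --plan '[[[0.001,0,0.021],[0,0,0],0],[[0,0,0.021],[0,0,0],0],[[0,0,0.021],[0,0,0],0],[[0,0,0.023],[0,0,0],0],[[0,0,0],[0,0,0],0],[[0,0,0],[0,0,0],120],[[0,0,0],[0,0,0],255],[[0,0,0],[0,0,0],255],[[0,0,0],[0,0,0],255],[[0,0,0],[0,0,0],255],[[0,0,0],[0,0,0],255],[[0,0,0],[0,0,0],255]]' --grip_force 25

```text
time_s: 3.03
tcp_pos: [0.4516, 0.0287, 0.2651]
eef_rot: [-180.0, -0.0, -3.1]
contact_force: [-0.3, -0.2, -0.3]
gripper_width: 0.0465
```

Emit:
carry_out --plan '[[[0,0,0],[0,0,0],255],[[0,0,0],[0,0,0],255],[[0,0,0],[0,0,0],255],[[0,0,0],[0,0,0],255],[[0,0,0],[0,0,0],255],[[0,0,0],[0,0,0],255]]'

```text
time_s: 3.53
tcp_pos: [0.4516, 0.0286, 0.2648]
eef_rot: [180.0, 0.0, -3.1]
contact_force: [-0.8, -2.5, 3.1]
gripper_width: 0.0329
```

Emit:
carry_out --plan '[[[0,0,-0.01],[0,0,0],255],[[0,0,-0.02],[0,0,0],255],[[0,0,-0.03],[0,0,0],255],[[0.027,0.0188,0],[0,0,0],255],[[0.027,0.0188,0],[0,0,0],255],[[0.027,0.0188,0],[0,0,0],255],[[0.027,0.0188,0],[0,0,0],255],[[0.027,0.0188,0],[0,0,0],255],[[0.027,0.0188,0],[0,0,0],255],[[0.027,0.0188,0],[0,0,0],255],[[0.027,0.0188,0],[0,0,0],255],[[0,0,0],[0,0,0],255]]'

```text
time_s: 4.53
tcp_pos: [0.6627, -0.1359, 0.3225]
eef_rot: [180.0, 0.0, -3.2]
contact_force: [0.5, 0.4, -1.4]
gripper_width: 0.0328
```

Run:
```python
from h import *
s=r.get_state();C=cal("wrist");im=r.capture("wrist")[:,:,::-1].copy()
print(s["tcp_pos"],s["eef_rot"],s["contact_force"],s["gripper_width"])
print(proj(C,[.66,-.133,.016]))
im2=cv2.resize(r.capture("side")[:,:,::-1][100:300,180:480],(600,400))
cv2.imwrite("pics/w2.png",np.vstack([cv2.resize(im,(400,250)),cv2.resize(im2,(400,267))]))
```

```text
[ 0.6627408  -0.13592624  0.32247809] [ 1.79952254e+02  3.40548639e-02 -3.17663781e+00] [ 0.45854295  0.35734011 -1.38821064] 0.032812132341010526
[321.90641143 193.62569907]
```

View pics/w2.png

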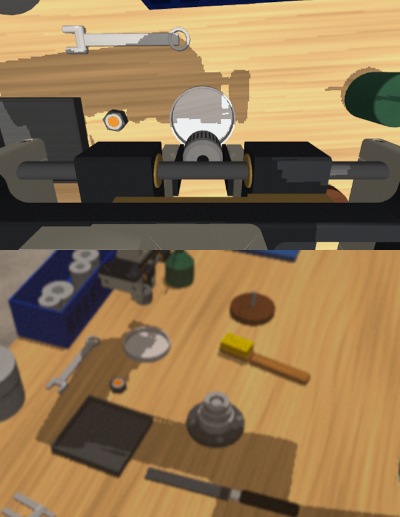

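Emit:
carry_out --plan '[[[-0.002,-0.003,0.03],[0,0,0],255],[[0,0,0.03],[0,0,0],255],[[0,0,0.03],[0,0,0],255],[[0,0,0.02],[0,0,0],255],[[0,0,0.01],[0,0,0],255],[[0,0,0.003],[0,0,0],255],[[0,0,0],[0,0,0],255],[[0,0,0],[0,0,0],255]]'

```text
time_s: 5.3
tcp_pos: [0.658, -0.1295, 0.2031]
eef_rot: [-180.0, -0.1, -3.0]
contact_force: [0.0, -0.3, -2.6]
gripper_width: 0.0327
```

Emit:
carry_out --plan '[[[0,0,0.002],[0,0,0],255],[[0,0,0],[0,0,0],255],[[0,0,0],[0,0,0],255]]'

```text
time_s: 5.55
tcp_pos: [0.6576, -0.1299, 0.2007]
eef_rot: [-180.0, -0.1, -3.1]
contact_force: [0.1, -0.6, -1.4]
gripper_width: 0.0326
```

Emit:
carry_out --plan '[[[0,0,0.002],[0,0,0],255],[[0,0,0],[0,0,0],255],[[0,0,0],[0,0,0],255]]'

```text
time_s: 5.8
tcp_pos: [0.6576, -0.1299, 0.1979]
eef_rot: [-180.0, -0.0, -3.1]
contact_force: [-0.4, -1.0, -0.5]
gripper_width: 0.0329
```

Emit:
carry_out --plan '[[[0,0,0.001],[0,0,0],255],[[0,0,0],[0,0,0],255],[[0,0,0],[0,0,0],120],[[0,0,0],[0,0,0],120],[[0,0,0],[0,0,0],120],[[0,0,0],[0,0,0],120],[[0,0,0],[0,0,0],120],[[0,0,0],[0,0,0],120]]'

```text
time_s: 6.47
tcp_pos: [0.6574, -0.1299, 0.1965]
eef_rot: [180.0, 0.0, -3.1]
contact_force: [0.2, 0.5, 0.4]
gripper_width: 0.0463
```

Emit:
carry_out --plan '[[[0,0,-0.02],[0,0,0],120],[[0,0,-0.04],[0,0,0],120],[[0,0,-0.04],[0,0,0],100],[[-0.0267,-0.0182,-0.01],[0,0,0],0],[[-0.0267,-0.0182,-0.01],[0,0,0],0],[[-0.0267,-0.0182,0],[0,0,0],0],[[-0.0267,-0.0182,0],[0,0,0],0],[[-0.0267,-0.0182,0],[0,0,0],0],[[-0.0267,-0.0182,0],[0,0,0],0],[[-0.0267,-0.0182,0],[0,0,0],0],[[-0.0267,-0.0182,0],[0,0,0],0],[[0,0,0],[0,0,0],0]]'

```text
time_s: 7.47
tcp_pos: [0.4482, 0.0282, 0.3169]
eef_rot: [-179.9, 0.0, -3.0]
contact_force: [-1.4, 0.2, -1.1]
gripper_width: 0.0877
```

Run:
```python
from h import *
s=r.get_state();C=cal("wrist");im=r.capture("wrist")[:,:,::-1].copy()
print(s["tcp_pos"],s["eef_rot"],s["contact_force"],s["gripper_width"])
print(proj(C,[.452,.027,.07]),proj(C,[.452,.027,.066]))
im2=cv2.resize(r.capture("top")[:,:,::-1][120:260,350:490],(400,400),interpolation=2)
cv2.imwrite("pics/w3.png",np.hstack([cv2.resize(im[100:300,225:425],(400,400),interpolation=2),im2]))
```

```text
[0.44821161 0.02821112 0.31685144] [-1.79941121e+02  2.61101414e-02 -2.96021991e+00] [-1.35741958  0.16319366 -1.06119633] 0.0877124299098783
[326.93895421 204.7216645 ] [326.89960201 203.24832701]
```

View pics/w3.png

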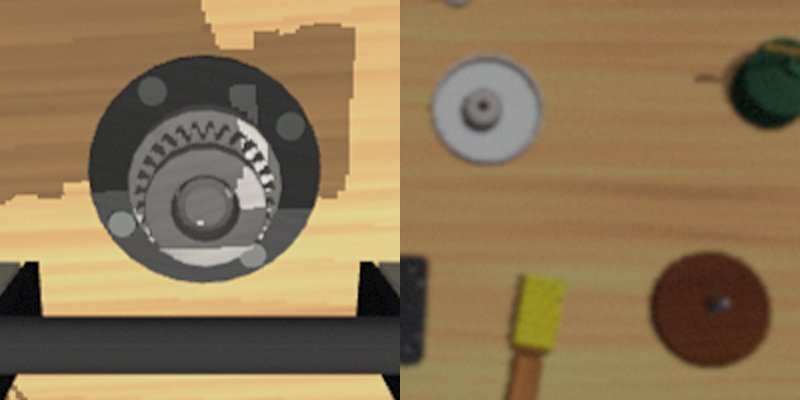

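Emit:
carry_out --plan '[[[0.004,0.001,0.03],[0,0,0],0],[[0,0,0.03],[0,0,0],0],[[0,0,0.015],[0,0,0],0],[[0,0,0.006],[0,0,0],0],[[0,0,0],[0,0,0],60],[[0,0,0],[0,0,0],255],[[0,0,0],[0,0,0],255],[[0,0,0],[0,0,0],255],[[0,0,0],[0,0,0],255],[[0,0,0],[0,0,0],255],[[0,0,0],[0,0,0],255],[[0,0,0],[0,0,0],255]]' --grip_force 30

```text
time_s: 8.57
tcp_pos: [0.456, 0.0258, 0.2362]
eef_rot: [-180.0, -0.0, -3.0]
contact_force: [-1.2, 0.4, 4.0]
gripper_width: 0.0465
```

Emit:
carry_out --plan '[[[0,0,0],[0,0,0],255],[[0,0,0],[0,0,0],255],[[0,0,0],[0,0,0],255],[[0,0,0],[0,0,0],255]]'

```text
time_s: 8.9
tcp_pos: [0.456, 0.0258, 0.2361]
eef_rot: [-180.0, -0.0, -3.0]
contact_force: [-1.7, -0.8, 6.6]
gripper_width: 0.0464
```

Emit:
carry_out --plan '[[[0,0,-0.01],[0,0,0],255],[[0,0,-0.02],[0,0,0],255],[[0,0,-0.03],[0,0,0],255],[[0.0049,0.0391,0],[0,0,0],255],[[0.0049,0.0391,0],[0,0,0],255],[[0.0049,0.0391,0],[0,0,0],255],[[0.0049,0.0391,0],[0,0,0],255],[[0.0049,0.0391,0],[0,0,0],255],[[0.0049,0.0391,0],[0,0,0],255],[[0.0049,0.0391,0],[0,0,0],255],[[0.0049,0.0391,0],[0,0,0],255],[[0.0049,0.0391,0],[0,0,0],255]]'

```text
time_s: 9.9
tcp_pos: [0.4807, -0.33, 0.2952]
eef_rot: [-180.0, 0.0, -3.1]
contact_force: [1.0, 0.2, -1.6]
gripper_width: 0.0468
```

Emit:
carry_out --plan '[[[0,0,0],[0,0,0],255],[[0,0,0],[0,0,0],255],[[0,0,0],[0,0,0],255]]'

```text
time_s: 10.15
tcp_pos: [0.4806, -0.3282, 0.2948]
eef_rot: [-180.0, 0.1, -3.1]
contact_force: [0.6, -0.2, -1.8]
gripper_width: 0.0465
```

Run:
```python
from h import *
s=r.get_state();C=cal("wrist");im=r.capture("wrist")[:,:,::-1].copy()
print(s["tcp_pos"],s["eef_rot"],s["contact_force"],s["gripper_width"])
t=s["tcp_pos"]
print("peg tip",proj(C,[.478,-.327,.06]),"foot",proj(C,[.478,-.327,.018]),"ring top at tcp",proj(C,[t[0],t[1],t[2]-.236+.07]))
im2=cv2.resize(r.capture("top")[:,:,::-1][180:280,400:500],(400,400),interpolation=2)
cv2.imwrite("pics/w4.png",np.hstack([cv2.resize(im[60:260,225:425],(400,400),interpolation=2),im2]))
```

```text
[ 0.48060653 -0.32821082  0.2948287 ] [-1.79959098e+02  8.62867170e-02 -3.13298381e+00] [ 0.60289367 -0.21923824 -1.81908496] 0.04650956924866636
peg tip [324.12071547 217.65204799] foot [324.16087095 201.72810341] ring top at tcp [326.07340813 256.44661222]
```

View pics/w4.png

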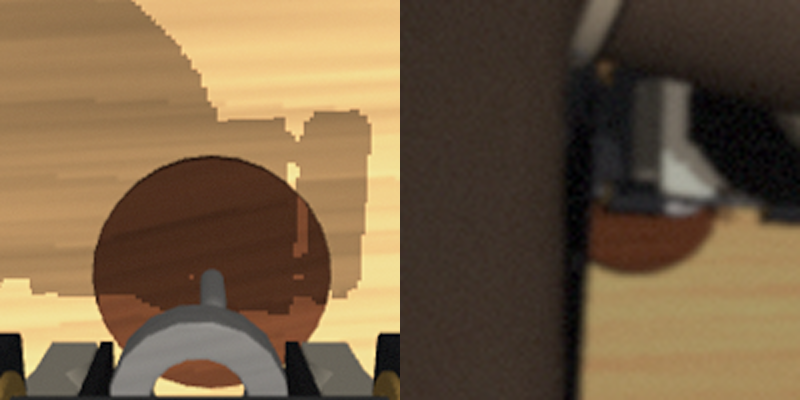

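Run:
```python
from h import *
C=cal("wrist");im=r.capture("wrist")[:,:,::-1]
print("ring",ray(C,(324.5,258),.129))
h=cv2.cvtColor(im,cv2.COLOR_BGR2HSV)
m=((h[...,1]>110)&(h[...,2]<125)&(h[...,0]<20)).astype(np.uint8)
m=cv2.morphologyEx(m,cv2.MORPH_OPEN,np.ones((3,3)))
# foot outline: left/right/top arc points
n,l,st,ce=cv2.connectedComponentsWithStats(m);i=l[170,331];print(st[i])
c=max(cv2.findContours((l==i).astype(np.uint8),0,1)[0],key=len)[:,0,:]
c=cv2.convexHull(c)[:,0,:];c=c[c[:,1]<205]
w=np.array([ray(C,p,.018)[:2] for p in c])
A=np.c_[2*w,np.ones(len(w))];s=np.linalg.lstsq(A,(w**2).sum(1),rcond=None)[0];print("foot",s[:2],np.sqrt(s[2]+s[:2]@s[:2]),len(w))
print(r.get_state()["tcp_pos"], ray(C,(331,196),.018))
```

```text
ring [ 0.48010666 -0.32641441  0.129     ]
[ 273  138  118   79 7137]
foot [ 0.48142533 -0.33252629] 0.05082234261228509 24
[ 0.48117253 -0.3270253   0.29568086] [ 0.4833008  -0.33227519  0.018     ]
```

Emit:
carry_out --plan '[[[0.002,0.006,0],[0,0,0],255],[[0,0,0.02],[0,0,0],255],[[0,0,0.015],[0,0,0],255],[[0,0,0.01],[0,0,0],255],[[0,0,0.01],[0,0,0],255],[[0,0,0],[0,0,0],255]]'

```text
time_s: 10.8
tcp_pos: [0.4825, -0.3336, 0.2388]
eef_rot: [-179.9, 0.2, -3.0]
contact_force: [-0.8, 0.6, -1.0]
gripper_width: 0.0464
```

Run:
```python
from h import *
s=r.get_state();im=r.capture("wrist")[:,:,::-1].copy()
print(s["tcp_pos"],s["contact_force"],s["gripper_width"])
cv2.imwrite("pics/w5.png",cv2.resize(im[140:300,225:425],(600,480),interpolation=2))
```

```text
[ 0.48246159 -0.33363955  0.23881852] [-0.76961579  0.64717485 -1.00734809] 0.0464296542035811
```

View pics/w5.png

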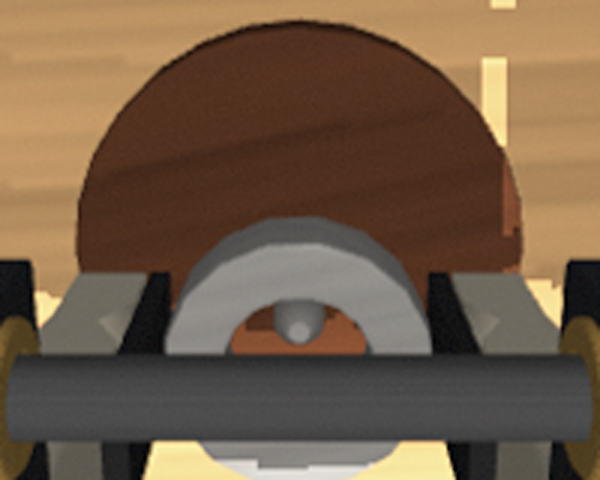

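Emit:
carry_out --plan '[[[0.003,0,0],[0,0,0],255],[[0,0,0.01],[0,0,0],255],[[0,0,0.01],[0,0,0],255],[[0,0,0.01],[0,0,0],255],[[0,0,0.005],[0,0,0],255],[[0,0,0],[0,0,0],255],[[0,0,0],[0,0,0],255]]'

```text
time_s: 11.43
tcp_pos: [0.4857, -0.3343, 0.205]
eef_rot: [-180.0, 0.1, -3.1]
contact_force: [0.3, 0.1, -1.0]
gripper_width: 0.0466
```

Emit:
carry_out --plan '[[[0,0,0.002],[0,0,0],255],[[0,0,0],[0,0,0],255],[[0,0,0],[0,0,0],255]]'

```text
time_s: 11.68
tcp_pos: [0.4859, -0.3344, 0.2039]
eef_rot: [180.0, -0.0, -3.1]
contact_force: [0.2, -0.2, -0.5]
gripper_width: 0.0466
```

Emit:
carry_out --plan '[[[0,0,0.0015],[0,0,0],255],[[0,0,0],[0,0,0],255],[[0,0,0],[0,0,0],255]]'

```text
time_s: 11.93
tcp_pos: [0.4858, -0.3343, 0.2022]
eef_rot: [180.0, -0.0, -3.1]
contact_force: [-0.5, 0.2, -1.1]
gripper_width: 0.047
```

Emit:
carry_out --plan '[[[0,0,0.0015],[0,0,0],255],[[0,0,0],[0,0,0],255],[[0,0,0],[0,0,0],255]]'

```text
time_s: 12.18
tcp_pos: [0.4857, -0.3343, 0.2006]
eef_rot: [-180.0, 0.0, -3.1]
contact_force: [-0.7, -0.4, -1.5]
gripper_width: 0.0466
```

Emit:
carry_out --plan '[[[0,0,0.0015],[0,0,0],255],[[0,0,0],[0,0,0],255],[[0,0,0],[0,0,0],255]]'

```text
time_s: 12.43
tcp_pos: [0.4859, -0.3343, 0.2002]
eef_rot: [180.0, -0.0, -3.0]
contact_force: [-3.4, 2.2, 8.0]
gripper_width: 0.0468
```

Emit:
carry_out --plan '[[[0,0,0],[0,0,0],60],[[0,0,0],[0,0,0],60],[[0,0,0],[0,0,0],60],[[0,0,0],[0,0,0],60],[[0,0,0],[0,0,0],60],[[0,0,0],[0,0,0],60],[[0,0,-0.01],[0,0,0],60],[[0,0,-0.03],[0,0,0],60],[[0,0,-0.035],[0,0,0],60],[[0,0,-0.035],[0,0,0],0]]'

```text
time_s: 13.27
tcp_pos: [0.4855, -0.3343, 0.3106]
eef_rot: [-180.0, 0.1, -3.0]
contact_force: [0.7, -0.8, -0.4]
gripper_width: 0.0699
```

Emit:
carry_out --plan '[[[-0.0059,-0.0398,0],[0,0,0],0],[[-0.0059,-0.0398,0],[0,0,0],0],[[-0.0059,-0.0398,0],[0,0,0],0],[[-0.0059,-0.0398,0],[0,0,0],0],[[-0.0059,-0.0398,0],[0,0,0],0],[[-0.0059,-0.0398,0],[0,0,0],0],[[-0.0059,-0.0398,0],[0,0,0],0],[[-0.0059,-0.0398,0],[0,0,0],0],[[-0.0059,-0.0398,0],[0,0,0],0],[[0,0,0],[0,0,0],0],[[0,0,0],[0,0,0],0]]'

```text
time_s: 14.18
tcp_pos: [0.4517, 0.0283, 0.3101]
eef_rot: [-180.0, -0.1, -2.8]
contact_force: [-0.0, -0.5, 1.2]
gripper_width: 0.0877
```

Run:
```python
from h import *
s=r.get_state();C=cal("wrist");im=r.capture("wrist")[:,:,::-1].copy()
print(s["tcp_pos"],s["eef_rot"],s["contact_force"],s["gripper_width"])
print(proj(C,[.452,.027,.054]),proj(C,[.452,.027,.066]),proj(C,[.452,.027,.014]))
im2=cv2.resize(r.capture("top")[:,:,::-1][120:260,350:490],(400,400),interpolation=2)
cv2.imwrite("pics/w6.png",np.hstack([cv2.resize(im[100:300,225:425],(400,400),interpolation=2),im2]))
```

```text
[0.45173231 0.02834368 0.31008604] [-1.79966370e+02 -6.94263608e-02 -2.76808997e+00] [-0.02670528 -0.51344797  1.17128849] 0.087668612630471
[327.14223024 206.1844606 ] [327.27893506 210.75218782] [326.76673443 193.6379937 ]
```

View pics/w6.png

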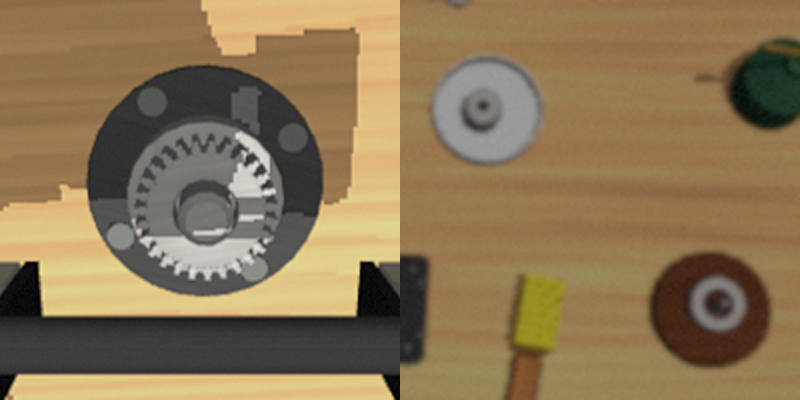

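Emit:
carry_out --plan '[[[0.003,0.001,0.03],[0,0,0],0],[[0,0,0.03],[0,0,0],0],[[0,0,0.02],[0,0,0],0],[[0,0,0.01],[0,0,0],0],[[0,0,0],[0,0,0],40],[[0,0,0],[0,0,0],255],[[0,0,0],[0,0,0],255],[[0,0,0],[0,0,0],255],[[0,0,0],[0,0,0],255],[[0,0,0],[0,0,0],255],[[0,0,0],[0,0,0],255],[[0,0,0],[0,0,0],255]]' --grip_force 35

```text
time_s: 15.28
tcp_pos: [0.4552, 0.0251, 0.22]
eef_rot: [-180.0, -0.1, -3.0]
contact_force: [-1.0, -1.8, 6.6]
gripper_width: 0.0559
```

Emit:
carry_out --plan '[[[0,0,0],[0,0,0],255],[[0,0,0],[0,0,0],255],[[0,0,0],[0,0,0],255]]'

```text
time_s: 15.53
tcp_pos: [0.4552, 0.0252, 0.22]
eef_rot: [-180.0, -0.1, -3.0]
contact_force: [-0.1, -2.5, 7.2]
gripper_width: 0.0561
```

Emit:
carry_out --plan '[[[0,0,-0.01],[0,0,0],255],[[0,0,-0.02],[0,0,0],255],[[0,0,-0.03],[0,0,0],255],[[0,0,-0.005],[0,0,0],255],[[0.0296,-0.0188,0],[0,0,0],255],[[0.0296,-0.0188,0],[0,0,0],255],[[0.0296,-0.0188,0],[0,0,0],255],[[0.0296,-0.0188,0],[0,0,0],255],[[0.0296,-0.0188,0],[0,0,0],255],[[0.0296,-0.0188,0],[0,0,0],255],[[0,0,0],[0,0,0],255],[[0,0,0],[0,0,0],255]]'

```text
time_s: 16.53
tcp_pos: [0.639, 0.1292, 0.2822]
eef_rot: [180.0, 0.1, -3.0]
contact_force: [-0.7, -0.1, -2.7]
gripper_width: 0.0559
```

Run:
```python
from h import *
s=r.get_state();C=cal("wrist");im=r.capture("wrist")[:,:,::-1].copy()
print(s["tcp_pos"],s["eef_rot"],s["contact_force"],s["gripper_width"])
print([proj(C,[.637+a*.067,.128+b*.067,.02]).round() for a,b in((1,1),(1,-1),(-1,1),(-1,-1))])
im2=r.capture("side")[:,:,::-1][150:350,200:400]
cv2.imwrite("pics/w7.png",np.hstack([cv2.resize(im,(480,300)),cv2.resize(im2,(300,300),interpolation=2)]))
```

```text
[0.63897852 0.12915429 0.28220841] [ 1.79954470e+02  1.15246311e-01 -3.03398295e+00] [-0.74703501 -0.05507703 -2.70790423] 0.05588849750656109
[array([234., 126.]), array([410., 117.]), array([254., 282.]), array([407., 275.])]
```

View pics/w7.png

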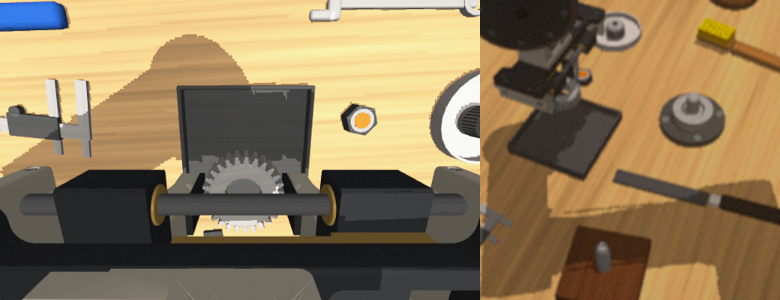

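Emit:
carry_out --plan '[[[0.004,0.004,0.02],[0,0,0],255],[[0,0,0.03],[0,0,0],255],[[0,0,0.02],[0,0,0],255],[[0,0,0.01],[0,0,0],255],[[0,0,0.008],[0,0,0],255],[[0,0,0],[0,0,0],255],[[0,0,0],[0,0,0],255]]'

```text
time_s: 17.22
tcp_pos: [0.6421, 0.1241, 0.197]
eef_rot: [-180.0, -0.0, -3.0]
contact_force: [-0.1, 0.0, -0.8]
gripper_width: 0.0561
```

Emit:
carry_out --plan '[[[0,0,0.002],[0,0,0],255],[[0,0,0],[0,0,0],255],[[0,0,0],[0,0,0],255]]'

```text
time_s: 17.47
tcp_pos: [0.6422, 0.1242, 0.1951]
eef_rot: [-180.0, -0.1, -3.0]
contact_force: [-1.3, 0.1, -3.2]
gripper_width: 0.0561
```

Emit:
carry_out --plan '[[[0,0,0.002],[0,0,0],255],[[0,0,0],[0,0,0],255],[[0,0,0],[0,0,0],255]]'

```text
time_s: 17.72
tcp_pos: [0.6419, 0.124, 0.1922]
eef_rot: [-180.0, 0.0, -3.1]
contact_force: [-0.4, -0.2, -2.5]
gripper_width: 0.056
```

Emit:
carry_out --plan '[[[0,0,0.002],[0,0,0],255],[[0,0,0],[0,0,0],255],[[0,0,0],[0,0,0],255]]'

```text
time_s: 17.97
tcp_pos: [0.6419, 0.124, 0.1899]
eef_rot: [180.0, 0.0, -3.1]
contact_force: [-0.1, 0.1, -2.5]
gripper_width: 0.056
```

Emit:
carry_out --plan '[[[0,0,0.0015],[0,0,0],255],[[0,0,0],[0,0,0],255],[[0,0,0],[0,0,0],255]]'

```text
time_s: 18.22
tcp_pos: [0.6419, 0.124, 0.1885]
eef_rot: [180.0, 0.0, -3.1]
contact_force: [0.6, -0.2, -2.6]
gripper_width: 0.0558
```

Emit:
carry_out --plan '[[[0,0,0.0015],[0,0,0],255],[[0,0,0],[0,0,0],255],[[0,0,0],[0,0,0],255]]'

```text
time_s: 18.47
tcp_pos: [0.642, 0.124, 0.1872]
eef_rot: [-180.0, -0.0, -3.1]
contact_force: [0.5, -0.3, -2.2]
gripper_width: 0.0561
```

Emit:
carry_out --plan '[[[0,0,0.0012],[0,0,0],255],[[0,0,0],[0,0,0],255],[[0,0,0],[0,0,0],255]]'

```text
time_s: 18.72
tcp_pos: [0.642, 0.124, 0.1871]
eef_rot: [-180.0, -0.0, -3.0]
contact_force: [-3.2, -0.6, 6.2]
gripper_width: 0.0561
```

Emit:
carry_out --plan '[[[0,0,0],[0,0,0],54],[[0,0,0],[0,0,0],54],[[0,0,0],[0,0,0],54],[[0,0,0],[0,0,0],54],[[0,0,0],[0,0,0],54],[[0,0,0],[0,0,0],54],[[0,0,-0.01],[0,0,0],54],[[0,0,-0.03],[0,0,0],54],[[0,0,-0.035],[0,0,0],54],[[0,0,-0.035],[0,0,0],0]]'

```text
time_s: 19.55
tcp_pos: [0.6417, 0.1239, 0.2973]
eef_rot: [179.9, 0.1, -3.0]
contact_force: [1.7, 0.2, 0.4]
gripper_width: 0.0715
```

Emit:
carry_out --plan '[[[-0.0301,0.0179,0],[0,0,0],0],[[-0.0301,0.0179,0],[0,0,0],0],[[-0.0301,0.0179,0],[0,0,0],0],[[-0.0301,0.0179,0],[0,0,0],0],[[-0.0301,0.0179,0],[0,0,0],0],[[-0.0301,0.0179,0],[0,0,0],0],[[0,0,0],[0,0,0],0],[[0,0,0],[0,0,0],0]]'

```text
time_s: 20.22
tcp_pos: [0.4545, 0.0255, 0.2972]
eef_rot: [-179.9, -0.1, -3.1]
contact_force: [-0.1, 0.8, 0.5]
gripper_width: 0.0878
```

Run:
```python
from h import *
s=r.get_state();C=cal("wrist");im=r.capture("wrist")[:,:,::-1].copy()
print(s["tcp_pos"],s["eef_rot"],s["contact_force"],s["gripper_width"])
print(proj(C,[.454,.0265,.036]),proj(C,[.454,.0265,.014]))
im2=cv2.resize(r.capture("side")[:,:,::-1][130:270,200:340],(400,400),interpolation=2)
cv2.imwrite("pics/w8.png",np.hstack([cv2.resize(im[100:300,225:425],(400,400),interpolation=2),im2]))
```

```text
[0.45451977 0.02553598 0.2972284 ] [-1.79944764e+02 -9.54986936e-02 -3.06383672e+00] [-0.11970633  0.77752107  0.52018961] 0.08782419590150946
[324.39850348 205.53860301] [324.40402744 198.39187683]
```

View pics/w8.png

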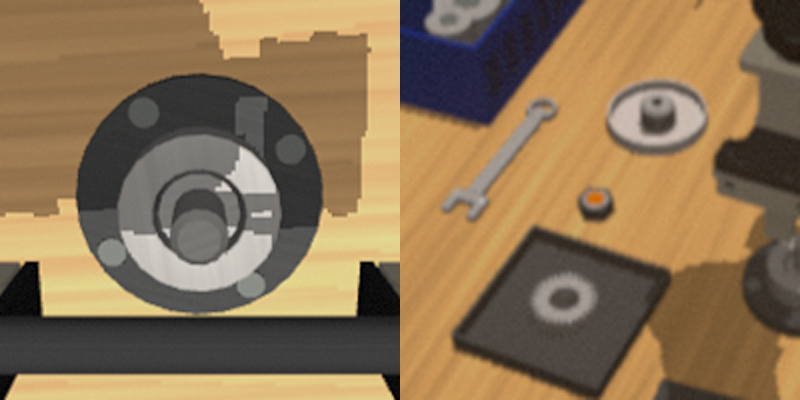

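Emit:
carry_out --plan '[[[0,-0.001,0.03],[0,0,0],0],[[0,0,0.03],[0,0,0],0],[[0,0,0.025],[0,0,0],0],[[0,0,0.012],[0,0,0],0],[[0,0,0],[0,0,0],20],[[0,0,0],[0,0,0],255],[[0,0,0],[0,0,0],255],[[0,0,0],[0,0,0],255],[[0,0,0],[0,0,0],255],[[0,0,0],[0,0,0],255],[[0,0,0],[0,0,0],255],[[0,0,0],[0,0,0],255]]' --grip_force 45

```text
time_s: 21.32
tcp_pos: [0.4564, 0.0276, 0.1998]
eef_rot: [-179.9, -0.1, -3.0]
contact_force: [-1.1, 0.5, 6.6]
gripper_width: 0.0668
```

Emit:
carry_out --plan '[[[0,0,0],[0,0,0],255],[[0,0,0],[0,0,0],255]]'

```text
time_s: 21.48
tcp_pos: [0.4564, 0.0277, 0.1998]
eef_rot: [-180.0, -0.1, -3.0]
contact_force: [-0.3, 0.2, 6.2]
gripper_width: 0.0666
```

Emit:
carry_out --plan '[[[0,0,-0.01],[0,0,0],255],[[0,0,-0.02],[0,0,0],255],[[0,0,-0.03],[0,0,0],255],[[0,0,-0.03],[0,0,0],255],[[0.0011,-0.0381,0],[0,0,0],255],[[0.0011,-0.0381,0],[0,0,0],255],[[0.0011,-0.0381,0],[0,0,0],255],[[0.0011,-0.0381,0],[0,0,0],255],[[0.0011,-0.0381,0],[0,0,0],255],[[0.0011,-0.0381,0],[0,0,0],255],[[0.0011,-0.0381,0],[0,0,0],255],[[0.0011,-0.0381,0],[0,0,0],255]]'

```text
time_s: 22.48
tcp_pos: [0.4802, 0.3327, 0.2882]
eef_rot: [179.9, 0.1, -3.1]
contact_force: [-0.1, 0.4, -3.3]
gripper_width: 0.0669
```

Emit:
carry_out --plan '[[[0,0,0],[0,0,0],255],[[0,0,0],[0,0,0],255]]'

```text
time_s: 22.65
tcp_pos: [0.4804, 0.333, 0.2876]
eef_rot: [179.9, 0.1, -2.9]
contact_force: [-1.3, -0.1, -4.6]
gripper_width: 0.0665
```

Run:
```python
from h import *
s=r.get_state();C=cal("wrist");im=r.capture("wrist")[:,:,::-1].copy()
t=s["tcp_pos"];print(t,s["eef_rot"],s["contact_force"],s["gripper_width"])
print("foot",proj(C,[.479,.331,.02]),"tip",proj(C,[.479,.331,.072]),"collar top@tcp",proj(C,[t[0],t[1],t[2]-.164]))
cv2.imwrite("pics/w9.png",cv2.resize(im[60:300,175:475],(750,600),interpolation=2))
```

```text
[0.48035904 0.3329973  0.28759384] [ 1.79908936e+02  9.34161929e-02 -2.93140705e+00] [-1.32548716 -0.06575358 -4.55949948] 0.06653237343374367
foot [327.18453191 203.13047715] tip [328.03682856 224.99535359] collar top@tcp [325.38269521 258.17180539]
```

View pics/w9.png

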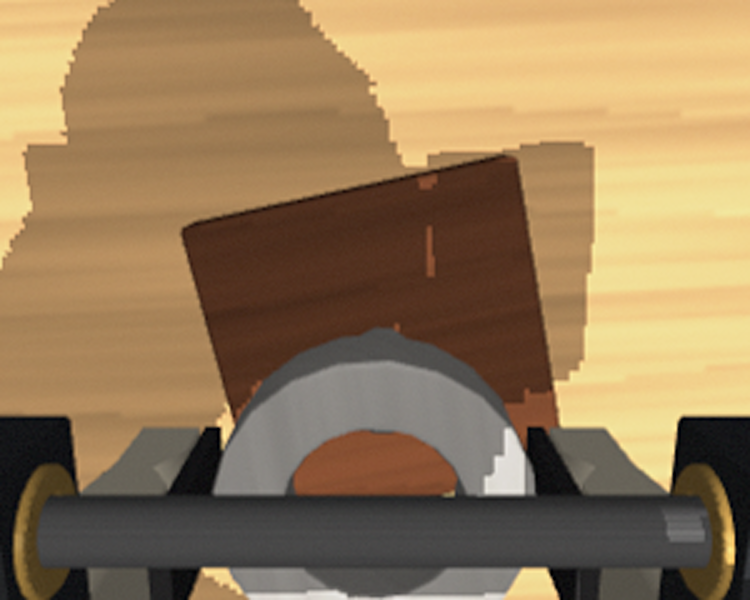

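Run:
```python
from h import *
C=cal("wrist")
f=lambda u,v,z:ray(C,(175+u/2.5,60+v/2.5),z)[:2]
a,b=f(183,230,.02),f(517,155,.02);d=b-a;L=np.linalg.norm(d);n=np.array([d[1],-d[0]])/L
if n[0]>0:n=-n
print(L,"foot",(a+b)/2+n*.055)
z=r.get_state()["tcp_pos"][2]-.164
print("right edge",f(556,425,.02))
print("outer far",f(378,360,z)-[.034,0],"bore far",f(376,430,z)-[.019,0],"lr",f(214,495,z),f(533,495,z))
```

```text
0.10796301816256958 foot [0.47907184 0.32796423]
right edge [0.45154141 0.27061393]
outer far [0.47489106 0.32960553] bore far [0.4753841  0.33074244] lr [0.48197616 0.36447235] [0.47848217 0.29946056]
```

Emit:
carry_out --plan '[[[0.003,0.003,0],[0,0,0],255],[[0,0,0.012],[0,0,0],255],[[0,0,0.01],[0,0,0],255],[[0,0,0],[0,0,0],255],[[0,0,0],[0,0,0],255]]'

```text
time_s: 23.12
tcp_pos: [0.4837, 0.327, 0.2663]
eef_rot: [179.9, 0.1, -3.1]
contact_force: [0.3, 0.6, -4.1]
gripper_width: 0.0665
```

Run:
```python
from h import *
s=r.get_state();C=cal("wrist");im=r.capture("wrist")[:,:,::-1].copy()
t=s["tcp_pos"];print(t,s["contact_force"],s["gripper_width"])
print("tip",proj(C,[.479,.328,.072]),"collar top@tcp",proj(C,[t[0],t[1],t[2]-.164]))
cv2.imwrite("pics/w10.png",cv2.resize(im[100:340,175:475],(750,600),interpolation=2))
```

```text
[0.48371015 0.32696286 0.26631139] [ 0.25400917  0.56980621 -4.07568334] 0.0665081731295011
tip [323.78715042 242.76227207] collar top@tcp [325.34212864 258.25160419]
```

View pics/w10.png

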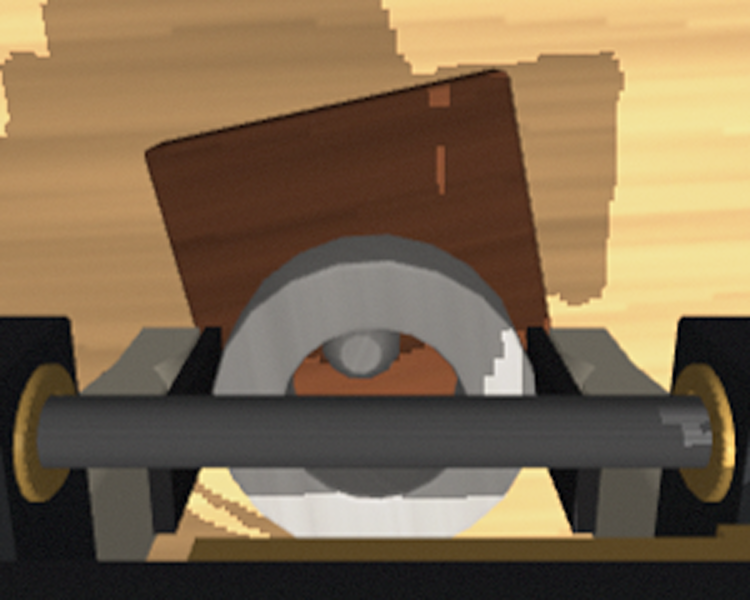

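Run:
```python
from h import *
C=cal("wrist")
f=lambda u,v,z:ray(C,(175+u/2.5,100+v/2.5),z)[:2]
print("tip",f(361,355,.072),"collar",f(375,262,.102)-[.034,0],f(375,328,.102)-[.019,0],"near side",f(375,538,.102)+[.034,0])
```

```text
tip [0.47979341 0.33131995] collar [0.47825296 0.32625664] [0.4794725  0.32699409] near side [0.48380515 0.3295985 ]
```

Emit:
carry_out --plan '[[[0,-0.004,0],[0,0,0],255],[[0,0,0.01],[0,0,0],255],[[0,0,0.01],[0,0,0],255],[[0,0,0],[0,0,0],255]]'

```text
time_s: 23.5
tcp_pos: [0.4832, 0.3315, 0.2444]
eef_rot: [179.9, 0.1, -3.1]
contact_force: [-0.6, -1.3, -5.2]
gripper_width: 0.0667
```

Emit:
carry_out --plan '[[[0,0,0.01],[0,0,0],255],[[0,0,0.01],[0,0,0],255],[[0,0,0.008],[0,0,0],255],[[0,0,0.006],[0,0,0],255],[[0,0,0],[0,0,0],255],[[0,0,0],[0,0,0],255]]'

```text
time_s: 24.0
tcp_pos: [0.484, 0.3321, 0.2124]
eef_rot: [179.9, 0.0, -3.0]
contact_force: [0.5, 0.6, -4.7]
gripper_width: 0.0663
```

Emit:
carry_out --plan '[[[0,0,0.003],[0,0,0],255],[[0,0,0],[0,0,0],255],[[0,0,0],[0,0,0],255]]'

```text
time_s: 24.25
tcp_pos: [0.484, 0.3322, 0.2102]
eef_rot: [-180.0, -0.0, -3.1]
contact_force: [-0.2, -0.2, -4.1]
gripper_width: 0.0666
```

Emit:
carry_out --plan '[[[0,0,0.002],[0,0,0],255],[[0,0,0],[0,0,0],255],[[0,0,0],[0,0,0],255]]'

```text
time_s: 24.5
tcp_pos: [0.484, 0.3321, 0.208]
eef_rot: [-180.0, -0.0, -3.1]
contact_force: [-0.1, 0.5, -4.2]
gripper_width: 0.0669
```

Emit:
carry_out --plan '[[[0,0,0.0015],[0,0,0],255],[[0,0,0],[0,0,0],255],[[0,0,0],[0,0,0],255]]'

```text
time_s: 24.75
tcp_pos: [0.484, 0.3321, 0.2064]
eef_rot: [180.0, 0.0, -3.1]
contact_force: [-0.1, -0.1, -4.7]
gripper_width: 0.0665
```

Emit:
carry_out --plan '[[[0,0,0.001],[0,0,0],255],[[0,0,0],[0,0,0],255],[[0,0,0],[0,0,0],255]]'

```text
time_s: 25.0
tcp_pos: [0.484, 0.3322, 0.2058]
eef_rot: [-180.0, -0.0, -3.0]
contact_force: [-1.7, -0.6, 1.9]
gripper_width: 0.067
```

Contact; release slowly, rise clear and check.

Emit:
carry_out --plan '[[[0,0,0],[0,0,0],20],[[0,0,0],[0,0,0],20],[[0,0,0],[0,0,0],20],[[0,0,0],[0,0,0],20],[[0,0,0],[0,0,0],10],[[0,0,0],[0,0,0],10],[[0,0,-0.01],[0,0,0],10],[[0,0,-0.03],[0,0,0],10],[[0,0,-0.035],[0,0,0],10],[[0,0,-0.035],[0,0,0],0],[[0,0,-0.035],[0,0,0],0],[[0,0,0],[0,0,0],0]]'

```text
time_s: 26.0
tcp_pos: [0.4855, 0.3333, 0.3592]
eef_rot: [-179.5, -0.5, -3.0]
contact_force: [1.5, 1.6, -0.1]
gripper_width: 0.0874
```

Emit:
carry_out --plan '[[[-0.02,-0.03,-0.015],[0,0,0],0],[[-0.02,-0.03,-0.015],[0,0,0],0],[[-0.02,-0.03,-0.015],[0,0,0],0],[[-0.02,-0.03,-0.015],[0,0,0],0],[[-0.01,-0.03,0],[0,0,0],0],[[-0.01,-0.03,0],[0,0,0],0],[[-0.01,-0.03,0],[0,0,0],0],[[-0.01,-0.03,0],[0,0,0],0],[[0,0,0],[0,0,0],0],[[0,0,0],[0,0,0],0]]'

```text
time_s: 26.83
tcp_pos: [0.376, 0.5796, 0.4099]
eef_rot: [180.0, 0.0, -2.9]
contact_force: [0.4, 0.4, 0.5]
gripper_width: 0.088
```

Run:
```python
from h import *
s=r.get_state();print(s["tcp_pos"],s["contact_force"])
a=r.capture("top")[:,:,::-1][110:270,120:520];b=r.capture("side")[:,:,::-1][70:390,100:420]
cv2.imwrite("pics/fin.png",np.vstack([cv2.resize(a,(750,300),interpolation=2),np.hstack([cv2.resize(b,(300,300),interpolation=2),np.zeros((300,450,3),np.uint8)])]))
```

```text
[0.37603533 0.57955786 0.40990307] [0.44095253 0.43950436 0.52711561]
```

View pics/fin.png

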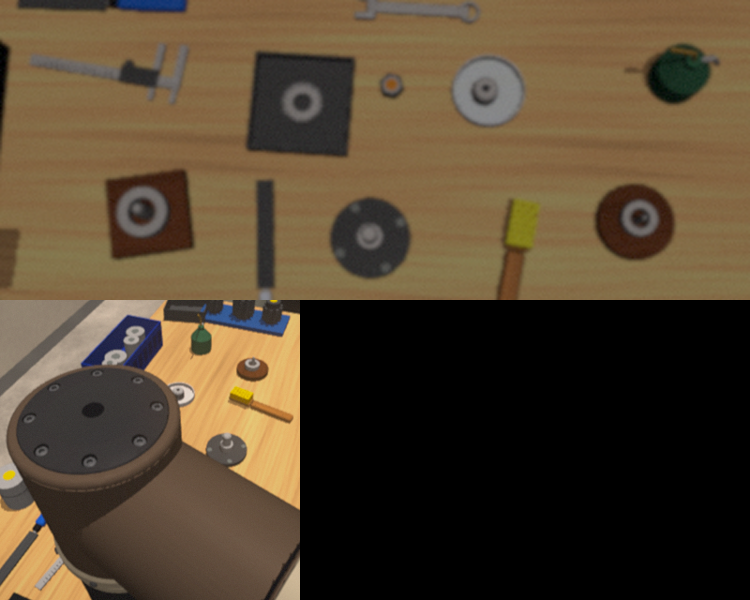

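```bash
python3 -c "
from plant import r
r.close_job()"
```

```text
the job is handed in; nothing more can be done
```

I stripped the mandrel top down and handed the job in at about 27 s of robot time. The clamp cap stands in the dish, the spacer ring is over the slim peg, the gear lies in the tray, and the collar is over the thick peg. I lowered each piece until it touched or nearly touched before opening the fingers.

**Last checks:**
- The final top view shows all four pieces in place and flat, the mandrel empty, the oil can and caliper where they started, and the arm clear.
- The last force reading was about 0.5 N per axis, which is the usual noise.
- Set-down contact showed clearly in the force readings for the ring (8 N), gear (6 N) and collar (2 N). It was faint for the cap, so the later pictures are what confirm the cap is standing upright.

**What disagreed:** the first top-camera positions for the slim peg and tray, and for the thick peg's y position, were off by 3–6 mm compared with the wrist camera. I corrected for this before lowering each piece. In the final side view the arm hid the tray and the thick peg, so for the collar I have only the top view and the force reading. No check failed.

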